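# Rinse the laundry measuring cups and box them to drain

### The job

Open the lid of the white drying box right back until it rests on its stop and leave it open. Then rinse the steel measuring cups, the tallest first and on down to the shortest: hold each one upside down as it stands, centred on the sprung pad of the cup rinser, and keep the pad pressed fully down for a good four seconds. Each rinsed cup goes into the drying box, standing mouth down on its floor; finish with every cup in the box and the other things on the shelf left where they are.

Things in the scene. Friction and masses are not known exactly. Their poses are not given: they have to be found in the camera images.
- box: white plastic drying box, open-topped under its lid, fixed to the shelf: 180 mm along its x, 300 mm along its y, 85 mm high, walls and floor 5 mm thick. Origin: centre of its underside; x points to the hinge side (away from the robot at yaw 0), y along the hinge, z up.
- lid_hinge (a point): middle of the lid's hinge line, on the box's far (+x) top edge, 90 mm from the box centre and 85 mm up; the hinge runs along the box's y.
- lid_handle (a point): middle of the lid's handle: a round steel bar 10 mm thick and 110 mm long along the box's y, on two posts, its middle line 35 mm above the lid's top face. With the lid shut it lies 170 mm from the hinge towards the front, 57 mm above the hinge line. The lid is a shallow cap 180 x 300 mm, 22 mm high, 0.25 kg.
- lid (a joint): lid angle in rad: 0 shut, grows as its front edge is lifted, 1.75 on its stop (a little past upright). It falls shut if let go below about 1.4 and falls open to the stop beyond that.
- rinser: cup rinser, fixed to the shelf: a round dark steel base 114 mm across and 26 mm high with a short steel pipe stub at the robot side and a sprung round grey pad above it. Origin: centre of the base's underside; z up.
- pad_top (a point): centre of the sprung pad's flat top face (it moves with the pad): pad 88 mm across, top 46 mm above the shelf when up, 34 mm when fully down. A thin nozzle 7 mm high and spokes on it are for looks only and touch nothing.
- pad (a joint): how far the pad is pressed down, in m: 0 up, 0.012 fully down on its stop. Spring: about 3 N to start moving, 8 N fully down; it springs back up. A cup's own weight does not press it.
- cup_tall: plain stainless steel measuring cup, straight cylinder 96 mm high, 56 mm across, wall 3 mm, with a thick heavy rim ring round its mouth (76 mm across, 8 mm high), standing upside down (mouth down, closed flat end up); weighs about 0.18 kg, most of it in the rim. Origin: centre of its underside (the mouth); z up to the closed end. The tallest of the cups. May be absent.
- cup_mid: plain stainless steel measuring cup, straight cylinder 80 mm high, 56 mm across, wall 3 mm, with a thick heavy rim ring round its mouth (76 mm across, 8 mm high), standing upside down (mouth down, closed flat end up); weighs about 0.18 kg, most of it in the rim. Origin: centre of its underside (the mouth); z up to the closed end. The middle one of the cups. May be absent.
- cup_short: plain stainless steel measuring cup, straight cylinder 64 mm high, 56 mm across, wall 3 mm, with a thick heavy rim ring round its mouth (76 mm across, 8 mm high), standing upside down (mouth down, closed flat end up); weighs about 0.18 kg, most of it in the rim. Origin: centre of its underside (the mouth); z up to the closed end. The shortest of the cups. May be absent.
- dish: bystander: white ceramic dish, 100 mm across, 22 mm high. Origin at its underside.
- brush: bystander: green scrub brush with a bow handle, 150 x 50 mm, 70 mm high. Origin at its underside.
- pegjar: bystander: steel jar full of clothes pegs, 84 mm across, 90 mm high (pegs to 130 mm). Origin at its underside.
- detergent: bystander: white detergent bottle, 76 mm across, 180 mm high. Origin at its underside.
- soaptub: bystander: low white tub with a closed lid, 72 mm across, 60 mm high. Origin at its underside.
Not all that is in view belongs to the job. What is shaped like the cup_mid but turquoise is not meant.

How it is judged:
On the way, in this order (a step that is already met when the one before it is completed fails the run):
1. the lid is open on its stop (value of joint lid above 1.66 rad), for 0.3 s.
2. cup_tall, held upside down and centred on the pad, keeps the pad fully pressed for three seconds or more (horizontal distance between cup_tall and pad_top below 0.02 m and z of cup_tall in the frame of rinser between 0.026 and 0.0355 m and angle between cup_tall's own z axis and vertical below 0.2 rad and contact force between the fingers and cup_tall above 1 N and z of the grasp point in the frame of cup_tall below 0.104 m), for 3 s.
3. cup_mid, held upside down and centred on the pad, keeps the pad fully pressed for three seconds or more (horizontal distance between cup_mid and pad_top below 0.02 m and z of cup_mid in the frame of rinser between 0.026 and 0.0355 m and angle between cup_mid's own z axis and vertical below 0.2 rad and contact force between the fingers and cup_mid above 1 N and z of the grasp point in the frame of cup_mid below 0.088 m), for 3 s.
4. cup_short, held upside down and centred on the pad, keeps the pad fully pressed for three seconds or more (horizontal distance between cup_short and pad_top below 0.02 m and z of cup_short in the frame of rinser between 0.026 and 0.0355 m and angle between cup_short's own z axis and vertical below 0.2 rad and contact force between the fingers and cup_short above 1 N and z of the grasp point in the frame of cup_short below 0.072 m), for 3 s.
At the end, for the whole second after the job is handed in: Every cup present stands mouth down (within 0.15 rad) on the floor of the drying box, inside its walls; the lid is open on its stop (over 1.6 rad); the pad is up (value of joint lid above 1.6 rad and value of joint pad below 0.003 m and x of cup_tall in the frame of box between -0.085 and 0.085 m and y of cup_tall in the frame of box between -0.145 and 0.145 m and z of cup_tall in the frame of box between -0.005 and 0.02 m and angle between each of cup_tall, cup_mid, cup_short's own z axis and vertical below 0.15 rad and x of cup_mid in the frame of box between -0.085 and 0.085 m and y of cup_mid in the frame of box between -0.145 and 0.145 m and z of cup_mid in the frame of box between -0.005 and 0.02 m and x of cup_short in the frame of box between -0.085 and 0.085 m and y of cup_short in the frame of box between -0.145 and 0.145 m and z of cup_short in the frame of box between -0.005 and 0.02 m); the robot touches nothing.
It fails at once if the dish is shifted more than 40 mm (distance of dish from where it was at the start of the episode above 0.04 m).
It fails at once if the brush is shifted more than 40 mm (distance of brush from where it was at the start of the episode above 0.04 m).
It fails at once if the pegjar is shifted more than 40 mm (distance of pegjar from where it was at the start of the episode above 0.04 m).
It fails at once if the detergent is shifted more than 40 mm (distance of detergent from where it was at the start of the episode above 0.04 m).
It fails at once if the soaptub is shifted more than 40 mm (distance of soaptub from where it was at the start of the episode above 0.04 m).
Of cup_tall, cup_mid, cup_short only 2 to 3 are there at a start; the rules pass over those that are not, and their reading is None.
At some moment in a run one of cup_tall, cup_mid, cup_short may be knocked a few centimetres aside while the robot is not near it.
It also fails if it takes over 210 s, if anything falls off the work surface, if the arm or the gripper's body presses on something with over 40 N, if the wrist force passes 120 N, or if a joint passes its speed limit or range.

### The arm

A 7-joint arm with a two-finger parallel gripper is mounted at the origin on the work surface. World frame = base frame: x ahead of the robot, y to its left, z up, the work surface at z = 0. Lengths are in m, angles in rad, forces in N, time in s.
With the tool pointing down it reaches from about 0.4 to 0.85 m from the base axis. Payload 6.9 kg.
Tool frame: the origin (TCP) lies midway between the tips of the shut fingers; the grasp point (between the pads) lies 19 mm behind it (grip_depth is the distance from the TCP to the grasp point, in m); z points along the fingers, y is the line along which they close (so a half turn about z gives the same grasp; the last joint's range is limited). The gripper opens to 85 mm and grips with 20 to 120 N. Pads are 22 mm wide; open, the fingers measure 114 mm over their backs; the gripper's body (76 mm by 85 mm) begins 54 mm behind the grasp point. The pads swing forward as they close: fully open they stand 13 mm farther back than shut.
Start: joints at [-1.02, 0.507, -0.238, 1.5, 0.126, 1.149, -0.155], TCP at [0.269, 0.564, 0.231] pointing down, gripper open.
Joint ranges: [-3.08, 3.08], [-0.24, 2.05], [-1.43, 1.35], [0, 2.5], [-1.52, 4.66], [0.17, 1.96], [-2.89, 2.89]. Speed limits (rad/s): [2.39, 2.39, 3.14, 3.14, 3.14, 3.14, 3.14].

### API

Orientations are given as [roll, pitch, yaw] about the fixed x, y, z axes, in that order (R = Rz(yaw) Ry(pitch) Rx(roll)).
In Python, from workcell import get_state, capture, finish_job, search_frame, grip_depth gives the robot as it stands.
- The arm moves only by the tool jog_arm, never from a script. Its argument "deltas" is one flat list of numbers, 4 for each row, row after row: the shift along the tool's x, y, z in units of 250 mm (1.0 is 250 mm), then the turn about the tool's z in units of 90 degrees (1.0 is 90 degrees). A call has 1 to 20 rows; each row is the pose to reach, as a shift and turn from the pose commanded when the call began, along the tool's axes at that moment; what a row does not reach only later rows make up. A row lasts 1/12 s, in which the tool goes at most 41.7 mm and 7.16 degrees, less where a joint would pass 70% of its speed; a pose out of reach is approached as far as the arm can. A call with a number of a shift or a turn outside -1 to 1 is refused whole. A call with a gripper value outside its range is refused whole. "claw" is the opening, from -1 (shut) to 1 (fully open), set as the call begins (left out, the last holds). The fingers move at their own pace and stop on an object; "squeeze" is the grip in N (left out, the last holds). Time passes only in rows, so rows that repeat a pose let the fingers close. It gives the time, the measured TCP pose, the force, the opening and the grip force at its end, in the units of the state.
- get_state(): the state, without advancing time (a new reading comes with each control period).
- capture(name): name is "scene" or "top" or "wrist"; returns a dict with "pixels" (384x512x3 uint8, red, green, blue), "depth" (384x512 float32, m along the optical axis (not along the pixel's ray), 0 where there is no reading), "K" (3x3 intrinsics, pixels), "k1" (the pictures are not rectified: a ray, as slopes to the right and down, at radius r is drawn at 1 + k1 r^2 times it, then the intrinsics apply), "rvec" (rotation vector, rad) and "tvec" (3), from world to camera coordinates, as OpenCV has them. Camera axes: x right, y down, z forward; pixel columns grow to the right and rows downward; lengths in m; the calibration is good to about 2 mm. A picture is of the moment at which its call begins.
- finish_job(): hands the job in; it is judged then, once.
Trained networks look in a picture, given as the dict that the camera call returned (one of the last four; its "shot" number tells which), for a name from the list of things; names that differ only in an ending like _2 or _b are one class to them, and where a whole thing is asked for, a point or a joint stands for the part that bears it (a point fixed in the world has none). Each returns a list of dicts, best first, with "conf" (0 to 1); they miss things now and then, are a little off and sometimes report something else, mostly with a low value. They report only what shows in the picture. A call takes as long as a camera call. They do not tell look-alikes from the thing itself.
- search_frame(thing, picture): "position" ([column, row] in pixels, amid what is visible of it).
The state is a dict: "time_s": time; "joint_positions": joint angles; "joint_vel": joint speeds; "joint_torque": joint torques, N m; "tool_pos": TCP position; "eef_rot": TCP orientation; "contact_force": force on the tool from outside, world axes, zero at the start; "ft_torque": the same for the moment, N m; "finger_gap": finger opening in m; "finger_force": force on a finger pad.
Only numpy, scipy, OpenCV 4.12 (cv2) and the standard library are available. Lean on these libraries where they do the work, as an engineer would, in place of code of your own. Each camera call takes 0.05 s, during which the arm holds its last target. There are 200 camera calls.

## Working session

There is one attempt and no reset: what is moved stays moved. The work goes in short steps, Python scripts to look and compute and a tool call to move; the robot and the scene stay as the last step left them, time stands still between calls to the robot, and variables do not carry over. Pictures are saved under pics/ and viewed, at most 14 in all, crops included, and the job is handed in when it is done.

Besides the shell and the picture viewer there is one more tool, called after "Request:" by a JSON object that holds its "fn" and its "kwargs". jog_arm: Moves the arm, as the interface text tells. Its arguments: {"type":"object","properties":{"deltas":{"type":"array","items":{"type":"number","minimum":-1,"maximum":1}},"claw":{"type":"number"},"squeeze":{"type":"number"}},"required":["deltas"]}

```bash
mkdir -p pics; cat > h.py <<'E'
import numpy as np, cv2
from workcell import *
def cam(p):
    R=cv2.Rodrigues(np.array(p["rvec"],float))[0]; return R,np.array(p["tvec"],float).ravel(),np.array(p["K"],float)
def ray(p,uv):
    R,t,K=cam(p); d=np.array([(uv[0]-K[0,2])/K[0,0],(uv[1]-K[1,2])/K[1,1]]); s=d.copy()
    for _ in range(20): s=d/(1+p["k1"]*(s@s))
    return -R.T@t, R.T@np.array([s[0],s[1],1.])
def atz(p,uv,z):
    o,d=ray(p,uv); return o+d*(z-o[2])/d[2]
def cloud(p):
    R,t,K=cam(p); h,w=p["depth"].shape; u,v=np.meshgrid(np.arange(w),np.arange(h))
    d=np.stack([(u-K[0,2])/K[0,0],(v-K[1,2])/K[1,1]],-1); s=d.copy()
    for _ in range(20): s=d/(1+p["k1"]*(s**2).sum(-1,keepdims=True))
    X=np.concatenate([s,np.ones((h,w,1))],-1)*p["depth"][...,None]
    W=(X-t)@R; W[p["depth"]<=0]=np.nan; return W
def save(p,n): cv2.imwrite("pics/"+n+".png",p["pixels"][...,::-1])
E
python3 - <<'E'
from h import *
print(get_state()); print(grip_depth)
for n in ("scene","top"):
    p=capture(n); save(p,n+"0"); W=cloud(p); print(n,cam(p)[0].round(2).tolist(),(-cam(p)[0].T@cam(p)[1]).round(3))
    np.savez(f"{n}0.npz",W=W,px=p["pixels"])
    for th in ["box","lid_hinge","lid_handle","rinser","pad_top","cup_tall","cup_mid","cup_short","dish","brush","pegjar","detergent","soaptub"]:
        for d in search_frame(th,p)[:4]:
            u,v=np.round(d["position"]).astype(int); print(th,round(d["conf"],2),(u,v),W[v,u].round(3))
E
```

```text
{'time_s': 0.0, 'joint_positions': array([-1.02050533,  0.50831044, -0.23751571,  1.50112435,  0.12568867,
        1.14888989, -0.15479862]), 'joint_vel': array([ 0.00102864, -0.00108235, -0.00019758,  0.00041014, -0.00074181,
       -0.00058987,  0.00041172]), 'joint_torque': array([-5.39877674e-04, -6.20588493e+01, -2.18660228e+00, -2.49646872e+01,
        1.27875511e-02,  1.20154285e-02, -2.25432132e-05]), 'tool_pos': array([0.26877629, 0.56370669, 0.23044929]), 'eef_rot': array([-3.13984800e+00,  2.83572563e-05,  2.69680681e+00]), 'contact_force': array([-0.0515641 , -0.35218965,  0.37879418]), 'ft_torque': array([ 0.00930573, -0.02211987, -0.00199905]), 'finger_force': 0.0, 'finger_gap': 0.08526142292054864}
0.0187
scene [[0.4, 0.92, 0.01], [0.72, -0.3, -0.62], [-0.57, 0.25, -0.78]] [ 1.295 -0.414  1.062]
box 0.85 (np.int64(340), np.int64(146)) [0.505 0.232 0.109]
lid_hinge 0.87 (np.int64(339), np.int64(143)) [0.491 0.236 0.109]
lid_handle 0.89 (np.int64(342), np.int64(136)) [0.465 0.264 0.108]
lid_handle 0.54 (np.int64(122), np.int64(250)) [ 0.587 -0.52   0.058]
rinser 0.55 (np
[... 1425 characters left out ...]
.int64(229)) [ 0.474 -0.017  0.053]
cup_mid 0.98 (np.int64(240), np.int64(107)) [ 0.826 -0.05   0.08 ]
cup_mid 0.97 (np.int64(336), np.int64(212)) [ 0.517 -0.319  0.081]
cup_mid 0.62 (np.int64(293), np.int64(190)) [ 0.581 -0.199  0.08 ]
cup_mid 0.56 (np.int64(296), np.int64(284)) [ 0.32  -0.203  0.08 ]
cup_short 0.71 (np.int64(300), np.int64(240)) [ 0.44  -0.217  0.066]
dish 0.68 (np.int64(345), np.int64(157)) [ 0.692 -0.368  0.006]
brush 0.67 (np.int64(291), np.int64(138)) [ 0.742 -0.2    0.042]
pegjar 0.6 (np.int64(348), np.int64(276)) [ 0.34  -0.346  0.087]
soaptub 0.78 (np.int64(398), np.int64(194)) [ 0.57  -0.508  0.056]
soaptub 0.42 (np.int64(222), np.int64(143)) [ 0.702 -0.004  0.144]
```

View pics/scene0.png

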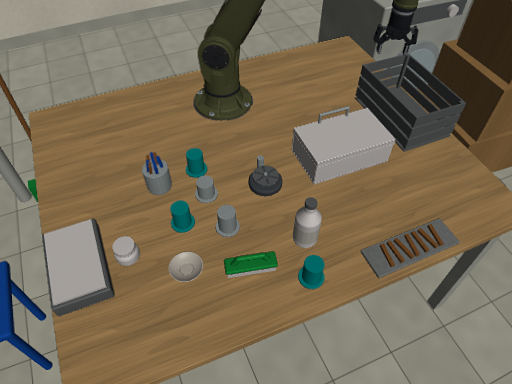

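View pics/top0.png

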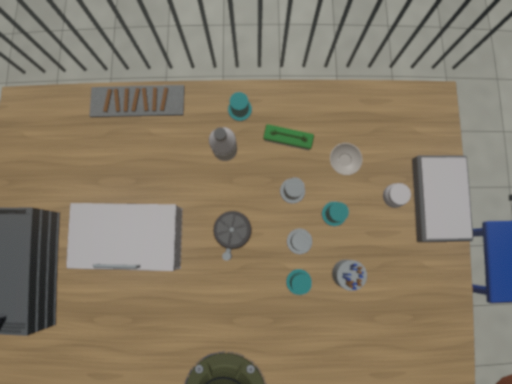

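The scene view shows the white lidded box with its handle towards the robot (about 340,145). The rinser is at (265,180). There are two grey cups at (227,220) and (206,188), and three turquoise decoys. From depth the grey cups are 80 mm (mid) and 64 mm (short), so there is no tall one. The top view agrees: cups at (293,190) and (300,241), handle at (116,267). Next I fit exact poses.

```bash
python3 - <<'E'
from h import *
S=np.load("scene0.npz")["W"].reshape(-1,3); T=np.load("top0.npz")["W"].reshape(-1,3)
def near(W,c,r,z0,z1):
    m=(np.hypot(W[:,0]-c[0],W[:,1]-c[1])<r)&(W[:,2]>z0)&(W[:,2]<z1); return W[m]
for nm,W in (("S",S),("T",T)):
    for n,c,z in (("mid",(.581,-.199),.08),("short",(.44,-.217),.064),("pad",(.472,-.025),.046)):
        q=near(W,c,.05,z-.006,z+.006)
        if len(q)>5:
            (cx,cy),r=cv2.minEnclosingCircle(q[:,:2].astype(np.float32)); print(nm,n,len(q),q.mean(0).round(4),"circ",round(cx,4),round(cy,4),round(r,4))
    m=(abs(W[:,0]-.46)<.15)&(abs(W[:,1]-.27)<.22)
    q=W[m&(W[:,2]>.098)&(W[:,2]<.115)]
    (c,s,a)=cv2.minAreaRect(q[:,:2].astype(np.float32)); print(nm,"lid",c,s,a,np.median(q[:,2]))
    q=W[m&(W[:,2]>.128)&(W[:,2]<.16)&(W[:,0]<.43)]; 
    if len(q)>3: print(nm,"handle",len(q),q.mean(0),q.min(0),q.max(0))
    for n,c,r in (("turq1",(.517,-.319),.05),("turq0",(.32,-.203),.05),("peg",(.34,-.346),.07),("det",(.74,-.01),.08),("brush",(.742,-.195),.09)):
        q=near(W,c,r,.035,.2); print(nm,n,q.min(0).round(3),q.max(0).round(3))
    q=near(W,(.45,.55),.25,.05,.23); q=q[q[:,1]>.46]; print(nm,"crate",np.percentile(q,[1,99],axis=0).round(3).tolist())
E
```

```text
S mid 236 [ 0.5914 -0.2048  0.0796] circ 0.5896 -0.2057 0.0296
S short 195 [ 0.4405 -0.2232  0.0635] circ 0.4388 -0.2222 0.0295
S pad 427 [ 0.4761 -0.0249  0.0457] circ 0.4737 -0.0258 0.0456
S lid (0.4537883996963501, 0.2789830267429352) (0.3039802610874176, 0.1847071647644043) 88.7808609008789 0.10653961872904362
S handle 101 [0.37625388 0.2753158  0.14212057] [0.36690823 0.22044428 0.12855259] [0.38266822 0.3360415  0.14925876]
S turq1 [ 0.491 -0.356  0.035] [ 0.549 -0.301  0.085]
S turq0 [ 0.292 -0.247  0.035] [ 0.351 -0.192  0.085]
S peg [ 0.305 -0.397  0.035] [ 0.386 -0.316  0.136]
S det [ 0.686 -0.039  0.035] [0.76  0.035 0.184]
S brush [ 0.712 -0.268  0.035] [ 0.789 -0.119  0.073]
S crate [[0.21, 0.505, 0.051], [0.531, 0.729, 0.162]]
T mid 307 [ 0.5904 -0.2026  0.0797] circ 0.591 -0.2026 0.0282
T short 305 [ 0.439  -0.2209  0.0637] circ 0.4393 -0.2209 0.028
T pad 721 [ 0.4741 -0.0226  0.0457] circ 0.4742 -0.0224 0.044
T lid (0.453484445810318, 0.28005707263946533) (0.30436140298843384, 0.1806701421737671) 88.92888641357422 0.10635640123097809
T handle 170 [0.37374196 0.27833036 0.14470151] [0.36814193 0.2202892  0.13059843] [0.37872371 0.33800766 0.15142134]
T turq1 [ 0.493 -0.354  0.036] [ 0.546 -0.299  0.087]
T turq0 [ 0.292 -0.244  0.036] [ 0.348 -0.189  0.087]
T peg [ 0.301 -0.396  0.035] [ 0.383 -0.312  0.133]
T det [ 0.683 -0.037  0.035] [0.753 0.036 0.185]
T brush [ 0.712 -0.264  0.035] [ 0.785 -0.117  0.073]
T crate [[0.206, 0.507, 0.051], [0.526, 0.625, 0.162]]
```

```bash
cat > plan.py <<'E'
import sys, numpy as np
from workcell import get_state
from scipy.spatial.transform import Rotation as Ro
# args: x,y,z,yaw ...  -> deltas per waypoint from the present pose
def plan(ws):
    s=get_state(); R=Ro.from_euler("xyz",s["eef_rot"]).as_matrix()
    for w in ws:
        d=R.T@(np.array(w[:3])-s["tool_pos"])/.25
        t=-(w[3]-s["eef_rot"][2]); t=(t+np.pi)%(2*np.pi)-np.pi
        print(*(d.round(3)),round(t/(np.pi/2),3))
if __name__=="__main__":
    s=get_state(); print("pose",s["tool_pos"].round(4),s["eef_rot"].round(3),"t",round(s["time_s"],2),"gap",round(s["finger_gap"],4))
    plan([[float(v) for v in a.split(",")] for a in sys.argv[1:]])
E
python3 plan.py .374,.280,.21,1.55 .374,.280,.123,1.55
```

```text
pose [0.269  0.5641 0.2313] [-3.142  0.     2.697] t 1.4 gap 0.0854
-0.868 -0.845 0.085 0.73
-0.868 -0.845 0.433 0.73
```

Request:
{"fn": "jog_arm", "kwargs": {"deltas": [-0.868, -0.845, 0.085, 0.73, -0.868, -0.845, 0.085, 0.73, -0.868, -0.845, 0.085, 0.73, -0.868, -0.845, 0.085, 0.73, -0.868, -0.845, 0.085, 0.73, -0.868, -0.845, 0.085, 0.73, -0.868, -0.845, 0.085, 0.73, -0.868, -0.845, 0.085, 0.73, -0.868, -0.845, 0.085, 0.73, -0.868, -0.845, 0.085, 0.73, -0.868, -0.845, 0.085, 0.73, -0.868, -0.845, 0.085, 0.73, -0.868, -0.845, 0.085, 0.73, -0.868, -0.845, 0.15, 0.73, -0.868, -0.845, 0.22, 0.73, -0.868, -0.845, 0.29, 0.73, -0.868, -0.845, 0.36, 0.73, -0.868, -0.845, 0.433, 0.73, -0.868, -0.845, 0.433, 0.73, -0.868, -0.845, 0.433, 0.73], "claw": 1}}

```text
time_s: 3.07
tool_pos: [0.3733, 0.2802, 0.1226]
eef_rot: [-3.14, 0.001, 1.552]
contact_force: [0.4, -0.3, 1.1]
finger_gap: 0.0852
finger_force: 0.0
```

```bash
python3 - <<'E'
from h import *
p=capture("wrist"); save(p,"w1")
E
python3 plan.py .374,.280,.123,1.55
```

```text
pose [0.3739 0.2805 0.1234] [-3.141  0.     1.552] t 3.12 gap 0.0856
-0.002 0.0 0.002 0.001
```

View pics/w1.png

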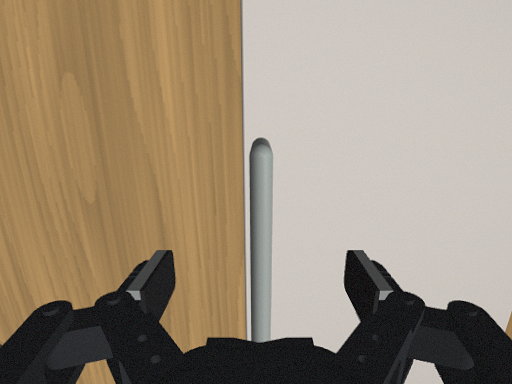

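The wrist view shows the bar (column 262) midway between the open fingers (columns 175 and 345). I close on it and work out the arc.

Request:
{"fn": "jog_arm", "kwargs": {"deltas": [0, 0, 0, 0, 0, 0, 0, 0, 0, 0, 0, 0, 0, 0, 0, 0, 0, 0, 0, 0, 0, 0, 0, 0, 0, 0, 0, 0, 0, 0, 0, 0, 0, 0, 0, 0, 0, 0, 0, 0, 0, 0, 0, 0, 0, 0, 0, 0], "claw": -1, "squeeze": 40}}

```text
time_s: 4.12
tool_pos: [0.3739, 0.2801, 0.1233]
eef_rot: [3.142, -0.0, 1.55]
contact_force: [-1.5, -0.7, 5.0]
finger_gap: 0.0084
finger_force: 39.0
```

```bash
python3 - <<'E'
import numpy as np
a=np.arctan2(57,170); r=.1793
f=lambda t:np.array([0,r*(np.cos(a)-np.cos(a+t)),-r*(np.sin(a+t)-np.sin(a)),0])/.25
for t0,t1 in((0,.8),(.8,1.6)):
    print(", ".join("0, %.3f, %.3f, 0"%tuple((f(t)-f(t0))[1:3]) for t in np.linspace(t0,t1,21)[1:]))
E
```

```text
0, 0.010, -0.027, 0, 0, 0.020, -0.054, 0, 0, 0.032, -0.080, 0, 0, 0.045, -0.105, 0, 0, 0.059, -0.131, 0, 0, 0.074, -0.155, 0, 0, 0.089, -0.179, 0, 0, 0.106, -0.202, 0, 0, 0.124, -0.225, 0, 0, 0.142, -0.247, 0, 0, 0.162, -0.268, 0, 0, 0.182, -0.288, 0, 0, 0.203, -0.308, 0, 0, 0.225, -0.326, 0, 0, 0.248, -0.344, 0, 0, 0.271, -0.361, 0, 0, 0.295, -0.377, 0, 0, 0.319, -0.392, 0, 0, 0.344, -0.406, 0, 0, 0.370, -0.419, 0
0, 0.026, -0.012, 0, 0, 0.053, -0.023, 0, 0, 0.080, -0.032, 0, 0, 0.107, -0.041, 0, 0, 0.135, -0.049, 0, 0, 0.163, -0.055, 0, 0, 0.191, -0.061, 0, 0, 0.219, -0.065, 0, 0, 0.248, -0.068, 0, 0, 0.276, -0.070, 0, 0, 0.305, -0.071, 0, 0, 0.334, -0.070, 0, 0, 0.362, -0.069, 0, 0, 0.391, -0.066, 0, 0, 0.419, -0.062, 0, 0, 0.448, -0.057, 0, 0, 0.476, -0.051, 0, 0, 0.503, -0.044, 0, 0, 0.531, -0.036, 0, 0, 0.558, -0.026, 0
```

Bar gripped.

Request:
{"fn": "jog_arm", "kwargs": {"deltas": [0, 0.01, -0.027, 0, 0, 0.02, -0.054, 0, 0, 0.032, -0.08, 0, 0, 0.045, -0.105, 0, 0, 0.059, -0.131, 0, 0, 0.074, -0.155, 0, 0, 0.089, -0.179, 0, 0, 0.106, -0.202, 0, 0, 0.124, -0.225, 0, 0, 0.142, -0.247, 0, 0, 0.162, -0.268, 0, 0, 0.182, -0.288, 0, 0, 0.203, -0.308, 0, 0, 0.225, -0.326, 0, 0, 0.248, -0.344, 0, 0, 0.271, -0.361, 0, 0, 0.295, -0.377, 0, 0, 0.319, -0.392, 0, 0, 0.344, -0.406, 0, 0, 0.37, -0.419, 0]}}

```text
time_s: 5.78
tool_pos: [0.4658, 0.2784, 0.2297]
eef_rot: [-3.141, -0.001, 1.551]
contact_force: [-8.6, 0.5, 11.2]
finger_gap: 0.0084
finger_force: 40.8
```

Request:
{"fn": "jog_arm", "kwargs": {"deltas": [0, 0.026, -0.012, 0, 0, 0.053, -0.023, 0, 0, 0.08, -0.032, 0, 0, 0.107, -0.041, 0, 0, 0.135, -0.049, 0, 0, 0.163, -0.055, 0, 0, 0.191, -0.061, 0, 0, 0.219, -0.065, 0, 0, 0.248, -0.068, 0, 0, 0.276, -0.07, 0, 0, 0.305, -0.071, 0, 0, 0.334, -0.07, 0, 0, 0.362, -0.069, 0, 0, 0.391, -0.066, 0, 0, 0.419, -0.062, 0, 0, 0.448, -0.057, 0, 0, 0.476, -0.051, 0, 0, 0.503, -0.044, 0, 0, 0.531, -0.036, 0, 0, 0.558, -0.026, 0]}}

```text
time_s: 7.45
tool_pos: [0.6067, 0.2754, 0.2341]
eef_rot: [3.141, -0.0, 1.55]
contact_force: [1.6, 3.0, 3.4]
finger_gap: 0.0084
finger_force: 41.6
```

```bash
python3 - <<'E'
from h import *
p=capture("scene"); save(p,"s2"); s=get_state(); print(s["tool_pos"],s["finger_gap"],s["contact_force"])
E
```

```text
[0.60809846 0.2753126  0.23363889] 0.008343874343768532 [1.26419164 4.73490611 3.6798816 ]
```

View pics/s2.png

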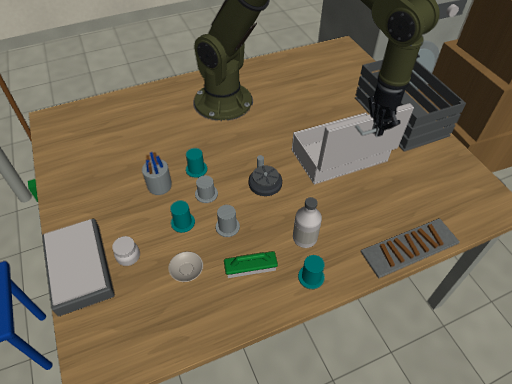

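The lid is upright with the handle still gripped, and the cups have not moved. I carry it almost to the stop, release a little, and rise.

Request:
{"fn": "jog_arm", "kwargs": {"deltas": [0, 0.02, 0.008, 0, 0, 0.04, 0.016, 0, 0, 0.06, 0.025, 0, 0, 0.079, 0.034, 0, 0, 0.079, 0.034, 0]}}

```text
time_s: 7.92
tool_pos: [0.6265, 0.2749, 0.2248]
eef_rot: [-3.141, 0.0, 1.55]
contact_force: [0.8, 4.4, -0.6]
finger_gap: 0.0085
finger_force: 42.2
```

Request:
{"fn": "jog_arm", "kwargs": {"deltas": [0, 0, 0, 0, 0, 0, 0, 0, 0, 0, 0, 0, 0, 0, 0, 0, 0, 0, 0, 0, 0, 0, 0, 0, 0, 0, -0.1, 0, 0, 0, -0.2, 0, 0, 0, -0.3, 0, 0, 0, -0.4, 0, 0, 0, -0.45, 0, 0, 0, -0.45, 0], "claw": -0.35}}

```text
time_s: 8.92
tool_pos: [0.6267, 0.2751, 0.3422]
eef_rot: [3.136, -0.002, 1.55]
contact_force: [1.5, 0.6, 0.2]
finger_gap: 0.0277
finger_force: 0.0
```

```bash
python3 - <<'E'
from h import *
p=capture("scene"); W=cloud(p).reshape(-1,3); q=W[(abs(W[:,1]-.28)<.17)&(W[:,2]>.13)&(W[:,0]>.5)&(W[:,0]<.68)&(W[:,2]<.29)]
for z in (.14,.17,.2,.23,.25): 
    r=q[abs(q[:,2]-z)<.01]; print(z,len(r),r[:,0].min() if len(r) else 0,np.median(r[:,0]) if len(r) else 0)
print(get_state()["tool_pos"])
for n in("scene","top"):
    p=capture(n); W=cloud(p).reshape(-1,3)
    for k,c,z in (("mid",(.59,-.204),.08),("short",(.439,-.221),.064)):
        q=W[(np.hypot(W[:,0]-c[0],W[:,1]-c[1])<.09)&(abs(W[:,2]-z)<.006)&(abs(W[:,1]+.319)>.06)]; print(k,len(q),np.median(q,0))
E
python3 plan.py .590,-.204,.30,1.55 .590,-.204,.18,1.55
```

```text
0.14 276 0.5476343592296786 0.573698005796639
0.17 258 0.5563032400149365 0.5791896895571376
0.2 248 0.5583006565077053 0.5844935019295163
0.23 310 0.5673377770911076 0.5911573583674776
0.25 769 0.5681605029860307 0.5939195496140427
[0.62616785 0.27492808 0.33982804]
mid 240 [ 0.59218648 -0.20483036  0.07940269]
short 200 [ 0.44077601 -0.22265676  0.06341516]
mid 306 [ 0.58989437 -0.20238252  0.07968945]
short 309 [ 0.4402687  -0.2206414   0.06360609]
pose [0.6252 0.2747 0.3372] [-3.14e+00  1.00e-03  1.55e+00] t 9.07 gap 0.0276
-1.917 -0.101 0.15 0.0
-1.917 -0.1 0.63 0.0
```

The lid leans 10° past upright, so it is on its stop. I go to the mid cup.

Request:
{"fn": "jog_arm", "kwargs": {"deltas": [-0.96, -0.05, 0.08, 0, -0.96, -0.05, 0.08, 0, -0.96, -0.05, 0.08, 0, -0.96, -0.05, 0.08, 0, -0.96, -0.05, 0.08, 0, -0.96, -0.05, 0.08, 0, -0.96, -0.05, 0.08, 0], "claw": 1}}

```text
time_s: 9.65
tool_pos: [0.6066, 0.0251, 0.3167]
eef_rot: [-3.139, 0.006, 1.539]
contact_force: [0.1, -0.1, -0.0]
finger_gap: 0.0852
finger_force: 0.0
```

Request:
{"fn": "jog_arm", "kwargs": {"deltas": [-0.957, -0.05, 0.35, 0, -0.957, -0.05, 0.35, 0, -0.957, -0.05, 0.35, 0, -0.957, -0.05, 0.35, 0, -0.957, -0.05, 0.35, 0, -0.957, -0.05, 0.35, 0, -0.957, -0.05, 0.35, 0, -0.957, -0.05, 0.35, 0, -0.957, -0.05, 0.35, 0, -0.957, -0.05, 0.35, 0]}}

```text
time_s: 10.48
tool_pos: [0.5912, -0.2014, 0.2305]
eef_rot: [-3.141, -0.001, 1.553]
contact_force: [0.3, 0.3, 0.4]
finger_gap: 0.0859
finger_force: 0.0
```

```bash
cat > look.py <<'E'
import sys
from h import *
# cup top circle from the wrist depth: expected x y height
c=np.array([float(sys.argv[1]),float(sys.argv[2])]); z=float(sys.argv[3])
for n in ("wrist","top","scene"):
    p=capture(n); W=cloud(p).reshape(-1,3)
    q=W[(np.hypot(W[:,0]-c[0],W[:,1]-c[1])<.06)&(abs(W[:,2]-z)<.006)]
    if len(q)>20: print(n,len(q),q.mean(0).round(4),"rect mid",((np.percentile(q,1,0)+np.percentile(q,99,0))/2).round(4),(np.percentile(q,99,0)-np.percentile(q,1,0)).round(4))
    if n=="wrist" and len(sys.argv)>4: save(p,sys.argv[4])
E
python3 look.py .59 -.203 .08 w3
python3 - <<'E'
from h import *
W=np.load("scene0.npz")["W"].reshape(-1,3)
q=W[(np.hypot(W[:,0]-.40,W[:,1]+.024)<.05)&(W[:,2]>.015)]
q=q[q[:,0]<.428]; print("stub",len(q),q.min(0),q.max(0)); print(q[np.argsort(q[:,2])[-5:]])
E
python3 plan.py .59,-.203,.041,1.55
```

```text
wrist 2182 [ 0.591  -0.202   0.0794] rect mid [ 0.5912 -0.2023  0.079 ] [0.0518 0.0521 0.0042]
scene 237 [ 0.5918 -0.2049  0.0797] rect mid [ 0.5912 -0.2045  0.0796] [0.0539 0.0518 0.0092]
stub 74 [ 0.38643382 -0.05587852  0.01531887] [0.42794865 0.00211505 0.05380725]
[[ 0.40476602 -0.01657217  0.05117357]
 [ 0.39863361 -0.02134403  0.0521172 ]
 [ 0.39111601 -0.00321564  0.05242622]
 [ 0.4005478  -0.01847056  0.05278779]
 [ 0.39579279 -0.02013764  0.05380725]]
pose [ 0.5914 -0.2018  0.2312] [ 3.141e+00 -1.000e-03  1.553e+00] t 10.63 gap 0.0854
-0.005 -0.006 0.761 0.002
```

View pics/w3.png

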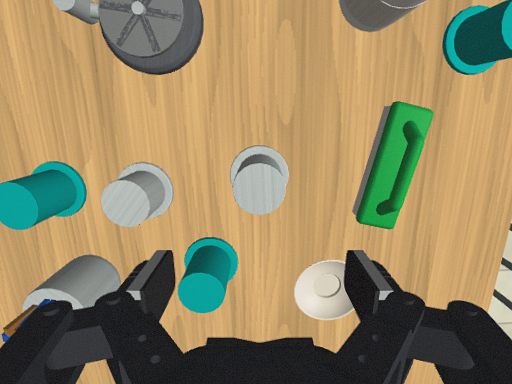

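The wrist view shows the grey mid cup centred at column 260 between the fingers, with the dish, brush and decoys clear. The stub top is 54 mm high at x≈0.40, clear of the fingers on the rinser. I descend and grip.

Request:
{"fn": "jog_arm", "kwargs": {"deltas": [-0.005, -0.003, 0.1, 0, -0.005, -0.003, 0.2, 0, -0.005, -0.003, 0.3, 0, -0.005, -0.003, 0.4, 0, -0.005, -0.003, 0.48, 0, -0.005, -0.003, 0.56, 0, -0.005, -0.003, 0.63, 0, -0.005, -0.003, 0.69, 0, -0.005, -0.003, 0.73, 0, -0.005, -0.003, 0.75, 0, -0.005, -0.003, 0.76, 0, -0.005, -0.003, 0.76, 0, -0.005, -0.003, 0.76, 0]}}

```text
time_s: 11.72
tool_pos: [0.5905, -0.205, 0.0416]
eef_rot: [3.14, 0.0, 1.55]
contact_force: [0.2, -0.9, 0.2]
finger_gap: 0.0855
finger_force: 0.0
```

Request:
{"fn": "jog_arm", "kwargs": {"deltas": [0, 0, 0, 0, 0, 0, 0, 0, 0, 0, 0, 0, 0, 0, 0, 0, 0, 0, 0, 0, 0, 0, 0, 0, 0, 0, 0, 0, 0, 0, 0, 0, 0, 0, 0, 0, 0, 0, 0, 0], "claw": -1, "squeeze": 70}}

```text
time_s: 12.55
tool_pos: [0.5905, -0.2052, 0.042]
eef_rot: [3.14, 0.0, 1.55]
contact_force: [-0.1, 0.7, 5.7]
finger_gap: 0.0552
finger_force: 73.5
```

```bash
python3 plan.py .591,-.203,.155,1.552 .475,-.024,.155,1.552
```

```text
pose [ 0.5905 -0.2052  0.042 ] [3.14 0.   1.55] t 12.55 gap 0.0552
0.009 0.003 -0.452 -0.001
0.715 -0.476 -0.453 -0.001
```

Request:
{"fn": "jog_arm", "kwargs": {"deltas": [0, 0, -0.1, 0, 0, 0, -0.2, 0, 0, 0, -0.32, 0, 0, 0, -0.45, 0, 0.1, -0.07, -0.45, 0, 0.2, -0.14, -0.45, 0, 0.3, -0.21, -0.45, 0, 0.4, -0.28, -0.45, 0, 0.5, -0.35, -0.45, 0, 0.6, -0.42, -0.45, 0, 0.67, -0.46, -0.45, 0, 0.707, -0.48, -0.45, 0, 0.707, -0.48, -0.45, 0, 0.707, -0.48, -0.45, 0, 0.707, -0.48, -0.4, 0, 0.707, -0.48, -0.35, 0, 0.707, -0.48, -0.3, 0, 0.707, -0.48, -0.26, 0, 0.707, -0.48, -0.24, 0, 0.707, -0.48, -0.24, 0]}}

```text
time_s: 14.22
tool_pos: [0.4737, -0.0272, 0.0998]
eef_rot: [-3.14, 0.001, 1.548]
contact_force: [0.1, -0.1, -1.7]
finger_gap: 0.0545
finger_force: 74.9
```

```bash
python3 - <<'E'
from h import *
p=capture("scene"); save(p,"s4"); W=cloud(p).reshape(-1,3)
p2=capture("wrist"); save(p2,"w4")
im=p["pixels"][90:280,130:400,::-1]; im2=p2["pixels"][...,::-1]
cv2.imwrite("pics/c4.png",np.hstack([cv2.resize(im,(426,300)),cv2.resize(im2,(374,300))]))
E
python3 plan.py .474,-.026,.073,1.55
```

```text
pose [ 0.4741 -0.0267  0.1009] [3.141 0.    1.549] t 14.32 gap 0.0551
0.003 -0.001 0.112 -0.001
```

View pics/c4.png

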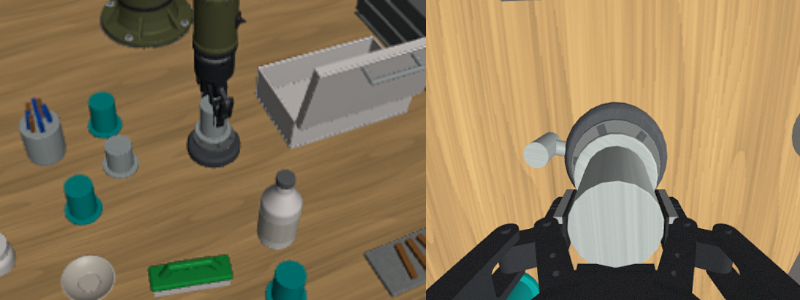

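The crop shows the cup held upright, centred over the pad, with the lid open. I press and hold.

Request:
{"fn": "jog_arm", "kwargs": {"deltas": [0, 0, 0.02, 0, 0, 0, 0.04, 0, 0, 0, 0.06, 0, 0, 0, 0.08, 0, 0, 0, 0.095, 0, 0, 0, 0.105, 0, 0, 0, 0.112, 0, 0, 0, 0.116, 0, 0, 0, 0.116, 0, 0, 0, 0.116, 0, 0, 0, 0.116, 0, 0, 0, 0.116, 0]}}

```text
time_s: 15.32
tool_pos: [0.4743, -0.0259, 0.0754]
eef_rot: [3.138, -0.001, 1.55]
contact_force: [-10.2, 0.5, 51.8]
finger_gap: 0.0548
finger_force: 80.0
```

The pad is on its stop, with more force than needed, so I ease off a little and hold.

Request:
{"fn": "jog_arm", "kwargs": {"deltas": [0, 0, -0.007, 0, 0, 0, -0.007, 0, 0, 0, -0.007, 0, 0, 0, -0.007, 0, 0, 0, -0.007, 0, 0, 0, -0.007, 0, 0, 0, -0.007, 0, 0, 0, -0.007, 0, 0, 0, -0.007, 0, 0, 0, -0.007, 0, 0, 0, -0.007, 0, 0, 0, -0.007, 0, 0, 0, -0.007, 0, 0, 0, -0.007, 0, 0, 0, -0.007, 0, 0, 0, -0.007, 0, 0, 0, -0.007, 0, 0, 0, -0.007, 0, 0, 0, -0.007, 0, 0, 0, -0.007, 0]}}

```text
time_s: 16.98
tool_pos: [0.4742, -0.0259, 0.0756]
eef_rot: [3.139, -0.0, 1.55]
contact_force: [-5.2, -0.5, 31.0]
finger_gap: 0.055
finger_force: 77.9
```

Request:
{"fn": "jog_arm", "kwargs": {"deltas": [0, 0, 0, 0, 0, 0, 0, 0, 0, 0, 0, 0, 0, 0, 0, 0, 0, 0, 0, 0, 0, 0, 0, 0, 0, 0, 0, 0, 0, 0, 0, 0, 0, 0, 0, 0, 0, 0, 0, 0, 0, 0, 0, 0, 0, 0, 0, 0, 0, 0, 0, 0, 0, 0, 0, 0, 0, 0, 0, 0, 0, 0, 0, 0, 0, 0, 0, 0, 0, 0, 0, 0, 0, 0, 0, 0, 0, 0, 0, 0]}}

```text
time_s: 18.65
tool_pos: [0.4742, -0.0259, 0.0756]
eef_rot: [3.139, -0.0, 1.55]
contact_force: [-5.9, 0.9, 30.1]
finger_gap: 0.0553
finger_force: 77.9
```

Request:
{"fn": "jog_arm", "kwargs": {"deltas": [0, 0, 0, 0, 0, 0, 0, 0, 0, 0, 0, 0, 0, 0, 0, 0, 0, 0, 0, 0, 0, 0, 0, 0, 0, 0, 0, 0, 0, 0, 0, 0, 0, 0, 0, 0, 0, 0, 0, 0, 0, 0, 0, 0, 0, 0, 0, 0, 0, 0, 0, 0, 0, 0, 0, 0, 0, 0, 0, 0, 0, 0, 0, 0, 0, 0, 0, 0, 0, 0, 0, 0, 0, 0, 0, 0, 0, 0, 0, 0]}}

```text
time_s: 20.32
tool_pos: [0.4742, -0.0259, 0.0756]
eef_rot: [3.139, -0.0, 1.55]
contact_force: [-6.2, 1.3, 31.1]
finger_gap: 0.0551
finger_force: 77.9
```

```bash
python3 plan.py .474,-.026,.19,1.55 .450,.342,.19,1.55 .45,.342,.05,1.55
```

```text
pose [ 0.4742 -0.0259  0.0756] [ 3.139 -0.     1.55 ] t 20.32 gap 0.0551
-0.0 0.0 -0.457 -0.0
1.469 -0.127 -0.457 -0.0
1.469 -0.128 0.103 -0.0
```

Request:
{"fn": "jog_arm", "kwargs": {"deltas": [0, 0, -0.05, 0, 0, 0, -0.15, 0, 0, 0, -0.3, 0, 0, 0, -0.45, 0, 0.05, 0, -0.5, 0, 0.15, -0.02, -0.5, 0, 0.25, -0.03, -0.5, 0, 0.35, -0.04, -0.5, 0, 0.45, -0.05, -0.5, 0, 0.55, -0.06, -0.5, 0, 0.65, -0.07, -0.5, 0, 0.75, -0.08, -0.5, 0, 0.85, -0.09, -0.5, 0, 0.95, -0.1, -0.5, 0, 0.98, -0.12, -0.5, 0, 0.98, -0.12, -0.5, 0]}}

```text
time_s: 21.65
tool_pos: [0.447, 0.2224, 0.1977]
eef_rot: [-3.14, -0.0, 1.555]
contact_force: [-0.2, -1.0, -1.8]
finger_gap: 0.055
finger_force: 74.9
```

```bash
python3 plan.py .449,.342,.197,1.55 .449,.342,.055,1.55
```

```text
pose [0.447  0.2224 0.1977] [-3.14  -0.     1.555] t 21.65 gap 0.055
0.478 0.0 0.003 0.003
0.478 0.002 0.571 0.003
```

Request:
{"fn": "jog_arm", "kwargs": {"deltas": [0.1, 0, 0, 0, 0.2, 0, 0, 0, 0.3, 0, 0, 0, 0.4, 0, 0, 0, 0.45, 0, 0, 0, 0.478, 0, 0, 0, 0.478, 0, 0, 0, 0.478, 0, 0.08, 0, 0.478, 0, 0.16, 0, 0.478, 0, 0.24, 0, 0.478, 0, 0.32, 0, 0.478, 0, 0.4, 0, 0.478, 0, 0.46, 0, 0.478, 0, 0.51, 0, 0.478, 0, 0.55, 0, 0.478, 0, 0.57, 0, 0.478, 0, 0.57, 0, 0.478, 0, 0.57, 0]}}

```text
time_s: 23.15
tool_pos: [0.4516, 0.3387, 0.0564]
eef_rot: [3.141, 0.0, 1.549]
contact_force: [-0.7, -0.3, -1.1]
finger_gap: 0.0553
finger_force: 74.9
```

Request:
{"fn": "jog_arm", "kwargs": {"deltas": [0, 0, 0.008, 0, 0, 0, 0.016, 0, 0, 0, 0.022, 0, 0, 0, 0.028, 0, 0, 0, 0.032, 0, 0, 0, 0.034, 0, 0, 0, 0.034, 0, 0, 0, 0.034, 0]}}

```text
time_s: 23.82
tool_pos: [0.4512, 0.3393, 0.0475]
eef_rot: [-3.142, 0.0, 1.55]
contact_force: [0.6, -1.1, -2.0]
finger_gap: 0.0548
finger_force: 74.9
```

Request:
{"fn": "jog_arm", "kwargs": {"deltas": [0, 0, 0.003, 0, 0, 0, 0.006, 0, 0, 0, 0.006, 0, 0, 0, 0.006, 0]}}

```text
time_s: 24.15
tool_pos: [0.4513, 0.3394, 0.0469]
eef_rot: [3.141, -0.001, 1.55]
contact_force: [-1.6, -1.6, 7.1]
finger_gap: 0.055
finger_force: 75.8
```

Request:
{"fn": "jog_arm", "kwargs": {"deltas": [0, 0, 0, 0, 0, 0, 0, 0, 0, 0, 0, 0, 0, 0, 0, 0, 0, 0, 0, 0, 0, 0, 0, 0, 0, 0, 0, 0, 0, 0, -0.06, 0, 0, 0, -0.14, 0, 0, 0, -0.24, 0, 0, 0, -0.36, 0, 0, 0, -0.5, 0, 0, 0, -0.6, 0, 0, 0, -0.7, 0, 0, 0, -0.7, 0, 0, 0, -0.7, 0], "claw": 1}}

```text
time_s: 25.48
tool_pos: [0.4518, 0.3397, 0.2225]
eef_rot: [3.139, -0.002, 1.55]
contact_force: [0.7, -0.2, -0.4]
finger_gap: 0.0857
finger_force: 0.0
```

```bash
python3 look.py .451 .341 .085; python3 look.py .44 -.2215 .064;  python3 plan.py .440,-.222,.2,1.55
```

```text
wrist 2389 [0.4518 0.3425 0.0843] rect mid [0.4519 0.3421 0.0841] [0.0519 0.0523 0.0039]
top 304 [0.4507 0.3388 0.0843] rect mid [0.451  0.3388 0.0844] [0.0504 0.0524 0.0104]
top 304 [ 0.4393 -0.2209  0.0636] rect mid [ 0.4391 -0.2206  0.0642] [0.0533 0.0514 0.0101]
scene 197 [ 0.4404 -0.2228  0.0635] rect mid [ 0.4391 -0.2221  0.0635] [0.0556 0.0538 0.0097]
pose [0.4507 0.339  0.2199] [-3.14e+00  1.00e-03  1.55e+00] t 25.78 gap 0.0853
-2.244 0.004 0.083 0.0
```

The mid cup stands on the box floor with its top at 84 mm. Next is the short cup, in two long hops plus a correction.

Request:
{"fn": "jog_arm", "kwargs": {"deltas": [-1, 0, -0.05, 0, -1, 0, -0.05, 0, -1, 0, -0.05, 0, -1, 0, -0.05, 0, -1, 0, -0.05, 0, -1, 0, -0.05, 0, -1, 0, -0.05, 0]}}

```text
time_s: 26.37
tool_pos: [0.4455, 0.0804, 0.2337]
eef_rot: [-3.141, 0.004, 1.539]
contact_force: [-0.7, 0.1, -0.7]
finger_gap: 0.0856
finger_force: 0.0
```

Request:
{"fn": "jog_arm", "kwargs": {"deltas": [-1, 0, 0, 0, -1, 0, 0, 0, -1, 0, 0, 0, -1, 0, 0, 0, -1, 0, 0, 0, -1, 0, 0, 0, -1, 0, 0, 0, -1, 0, 0, 0]}}

```text
time_s: 27.03
tool_pos: [0.4402, -0.163, 0.233]
eef_rot: [-3.141, 0.001, 1.544]
contact_force: [0.2, 0.3, -1.1]
finger_gap: 0.0856
finger_force: 0.0
```

```bash
python3 look.py .44 -.2215 .064 w5;  python3 plan.py .440,-.222,.2,1.55 .440,-.222,.029,1.55
```

```text
wrist 1718 [ 0.44   -0.2196  0.0633] rect mid [ 0.4402 -0.2202  0.0623] [0.0518 0.0526 0.0053]
scene 196 [ 0.4401 -0.2229  0.0633] rect mid [ 0.4395 -0.2223  0.0633] [0.0548 0.0522 0.0094]
pose [ 0.441  -0.1591  0.2331] [-3.141e+00 -1.000e-03  1.552e+00] t 27.18 gap 0.0854
-0.252 0.001 0.132 0.001
-0.252 0.002 0.816 0.001
```

View pics/w5.png

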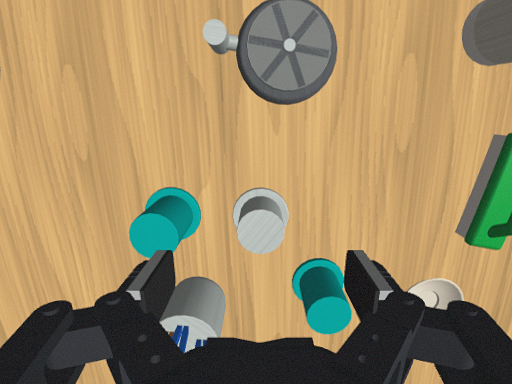

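The wrist view shows the short grey cup at (261,225), between the fingers, with decoys and jar to the sides. I correct sideways, then descend.

Request:
{"fn": "jog_arm", "kwargs": {"deltas": [-0.1, 0, 0, 0, -0.2, 0, 0.05, 0, -0.25, 0, 0.13, 0, -0.25, 0, 0.2, 0, -0.25, 0, 0.3, 0, -0.25, 0, 0.4, 0, -0.25, 0, 0.5, 0, -0.25, 0, 0.5, 0, -0.25, 0, 0.5, 0]}}

```text
time_s: 27.93
tool_pos: [0.4393, -0.2213, 0.108]
eef_rot: [-3.139, -0.002, 1.552]
contact_force: [0.5, 0.4, -0.9]
finger_gap: 0.0857
finger_force: 0.0
```

```bash
python3 plan.py .440,-.2215,.029,1.55
```

```text
pose [ 0.4393 -0.2213  0.108 ] [-3.139e+00 -2.000e-03  1.552e+00] t 27.93 gap 0.0857
-0.001 0.003 0.316 0.002
```

Request:
{"fn": "jog_arm", "kwargs": {"deltas": [0, 0.002, 0.06, 0, 0, 0.002, 0.12, 0, 0, 0.002, 0.18, 0, 0, 0.002, 0.23, 0, 0, 0.002, 0.27, 0, 0, 0.002, 0.3, 0, 0, 0.002, 0.316, 0, 0, 0.002, 0.316, 0, 0, 0.002, 0.316, 0]}}

```text
time_s: 28.68
tool_pos: [0.4406, -0.2231, 0.0303]
eef_rot: [3.141, 0.0, 1.55]
contact_force: [-0.6, 0.1, 0.5]
finger_gap: 0.0853
finger_force: 0.0
```

Request:
{"fn": "jog_arm", "kwargs": {"deltas": [0, 0, 0, 0, 0, 0, 0, 0, 0, 0, 0, 0, 0, 0, 0, 0, 0, 0, 0, 0, 0, 0, 0, 0, 0, 0, 0, 0, 0, 0, 0, 0, 0, 0, 0, 0, 0, 0, 0, 0], "claw": -1, "squeeze": 70}}

```text
time_s: 29.52
tool_pos: [0.4402, -0.2232, 0.0306]
eef_rot: [3.14, 0.0, 1.55]
contact_force: [-1.6, 1.2, 11.4]
finger_gap: 0.0546
finger_force: 72.4
```

```bash
python3 plan.py .474,-.0255,.13,1.55 .474,-.0255,.085,1.55
```

```text
pose [ 0.4402 -0.2232  0.0306] [3.14 0.   1.55] t 29.52 gap 0.0546
0.794 0.119 -0.397 0.0
0.794 0.119 -0.217 0.0
```

Request:
{"fn": "jog_arm", "kwargs": {"deltas": [0, 0, -0.08, 0, 0, 0, -0.16, 0, 0, 0, -0.28, 0, 0, 0, -0.4, 0, 0.1, 0.015, -0.4, 0, 0.2, 0.03, -0.4, 0, 0.3, 0.045, -0.4, 0, 0.4, 0.06, -0.4, 0, 0.5, 0.075, -0.4, 0, 0.6, 0.09, -0.4, 0, 0.7, 0.105, -0.4, 0, 0.76, 0.115, -0.4, 0, 0.794, 0.119, -0.4, 0, 0.794, 0.119, -0.4, 0, 0.794, 0.119, -0.36, 0, 0.794, 0.119, -0.31, 0, 0.794, 0.119, -0.26, 0, 0.794, 0.119, -0.23, 0, 0.794, 0.119, -0.217, 0, 0.794, 0.119, -0.217, 0]}}

```text
time_s: 31.18
tool_pos: [0.4733, -0.0262, 0.0833]
eef_rot: [-3.14, 0.0, 1.549]
contact_force: [-0.1, 0.9, -2.6]
finger_gap: 0.0549
finger_force: 74.9
```

```bash
python3 - <<'E'
from h import *
p=capture("wrist"); save(p,"w6")
E
python3 plan.py .474,-.0255,.0625,1.55
```

```text
pose [ 0.4738 -0.026   0.0838] [-3.141  0.     1.549] t 31.23 gap 0.0551
0.002 0.001 0.085 -0.001
```

View pics/w6.png

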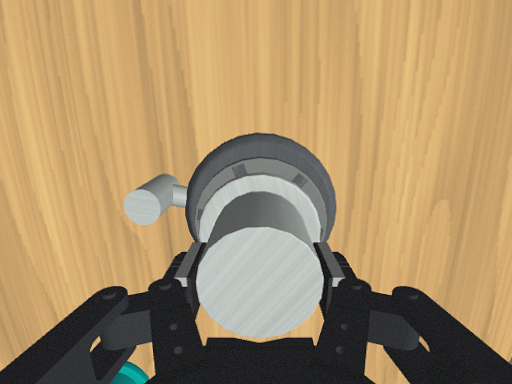

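The cup is centred over the pad (columns 200–322, pad around 262) and clear of the stub. I press.

Request:
{"fn": "jog_arm", "kwargs": {"deltas": [0, 0, 0.02, 0, 0, 0, 0.04, 0, 0, 0, 0.055, 0, 0, 0, 0.068, 0, 0, 0, 0.078, 0, 0, 0, 0.085, 0, 0, 0, 0.085, 0, 0, 0, 0.085, 0, 0, 0, 0.085, 0, 0, 0, 0.085, 0]}}

```text
time_s: 32.07
tool_pos: [0.4747, -0.0256, 0.0644]
eef_rot: [3.139, -0.0, 1.55]
contact_force: [-3.8, -1.4, 27.5]
finger_gap: 0.0551
finger_force: 77.7
```

Fully down (27 N, well over 8 N). I hold for about 5 s.

Request:
{"fn": "jog_arm", "kwargs": {"deltas": [0, 0, 0, 0, 0, 0, 0, 0, 0, 0, 0, 0, 0, 0, 0, 0, 0, 0, 0, 0, 0, 0, 0, 0, 0, 0, 0, 0, 0, 0, 0, 0, 0, 0, 0, 0, 0, 0, 0, 0, 0, 0, 0, 0, 0, 0, 0, 0, 0, 0, 0, 0, 0, 0, 0, 0, 0, 0, 0, 0, 0, 0, 0, 0, 0, 0, 0, 0, 0, 0, 0, 0, 0, 0, 0, 0, 0, 0, 0, 0]}}

```text
time_s: 33.73
tool_pos: [0.4748, -0.0256, 0.0645]
eef_rot: [3.139, -0.0, 1.55]
contact_force: [-3.6, -0.7, 27.2]
finger_gap: 0.0551
finger_force: 77.7
```

Request:
{"fn": "jog_arm", "kwargs": {"deltas": [0, 0, 0, 0, 0, 0, 0, 0, 0, 0, 0, 0, 0, 0, 0, 0, 0, 0, 0, 0, 0, 0, 0, 0, 0, 0, 0, 0, 0, 0, 0, 0, 0, 0, 0, 0, 0, 0, 0, 0, 0, 0, 0, 0, 0, 0, 0, 0, 0, 0, 0, 0, 0, 0, 0, 0, 0, 0, 0, 0, 0, 0, 0, 0, 0, 0, 0, 0, 0, 0, 0, 0, 0, 0, 0, 0, 0, 0, 0, 0]}}

```text
time_s: 35.4
tool_pos: [0.4747, -0.0256, 0.0644]
eef_rot: [3.139, -0.0, 1.55]
contact_force: [-3.8, -1.1, 27.7]
finger_gap: 0.0551
finger_force: 77.7
```

Request:
{"fn": "jog_arm", "kwargs": {"deltas": [0, 0, 0, 0, 0, 0, 0, 0, 0, 0, 0, 0, 0, 0, 0, 0, 0, 0, 0, 0, 0, 0, 0, 0, 0, 0, 0, 0, 0, 0, 0, 0, 0, 0, 0, 0, 0, 0, 0, 0, 0, 0, 0, 0, 0, 0, 0, 0, 0, 0, 0, 0, 0, 0, 0, 0, 0, 0, 0, 0, 0, 0, 0, 0, 0, 0, 0, 0, 0, 0, 0, 0, 0, 0, 0, 0, 0, 0, 0, 0]}}

```text
time_s: 37.07
tool_pos: [0.4747, -0.0256, 0.0644]
eef_rot: [3.139, -0.0, 1.55]
contact_force: [-3.5, -0.4, 27.8]
finger_gap: 0.055
finger_force: 77.7
```

```bash
python3 look.py .451 .341 .085; python3 plan.py .450,.212,.19,1.55 .45,.212,.045,1.55
```

```text
top 301 [0.4508 0.3388 0.0844] rect mid [0.4511 0.3386 0.0844] [0.0505 0.0537 0.0089]
pose [ 0.4747 -0.0256  0.0644] [ 3.139 -0.     1.55 ] t 37.22 gap 0.0548
0.948 -0.117 -0.502 -0.0
0.948 -0.119 0.078 -0.0
```

Request:
{"fn": "jog_arm", "kwargs": {"deltas": [0, 0, -0.05, 0, 0, 0, -0.15, 0, 0, 0, -0.3, 0, 0, 0, -0.45, 0, 0.05, 0, -0.5, 0, 0.15, -0.02, -0.5, 0, 0.25, -0.03, -0.5, 0, 0.35, -0.04, -0.5, 0, 0.45, -0.05, -0.5, 0, 0.55, -0.06, -0.5, 0, 0.65, -0.08, -0.5, 0, 0.75, -0.09, -0.5, 0, 0.85, -0.1, -0.5, 0, 0.92, -0.11, -0.5, 0, 0.945, -0.118, -0.5, 0, 0.945, -0.118, -0.5, 0, 0.945, -0.118, -0.5, 0]}}

```text
time_s: 38.63
tool_pos: [0.4489, 0.2106, 0.1871]
eef_rot: [-3.141, 0.001, 1.55]
contact_force: [0.2, -0.6, -2.1]
finger_gap: 0.0548
finger_force: 75.0
```

```bash
python3 plan.py .450,.212,.045,1.55
```

```text
pose [0.4489 0.2106 0.1871] [-3.141e+00  1.000e-03  1.550e+00] t 38.63 gap 0.0548
0.006 0.005 0.568 0.0
```

Request:
{"fn": "jog_arm", "kwargs": {"deltas": [0, 0, 0.08, 0, 0, 0, 0.16, 0, 0, 0, 0.24, 0, 0, 0, 0.32, 0, 0, 0, 0.4, 0, 0, 0, 0.46, 0, 0, 0, 0.51, 0, 0, 0, 0.55, 0, 0, 0, 0.565, 0, 0, 0, 0.565, 0, 0, 0, 0.575, 0, 0, 0, 0.583, 0, 0, 0, 0.59, 0, 0, 0, 0.597, 0, 0, 0, 0.601, 0, 0, 0, 0.603, 0, 0, 0, 0.603, 0, 0, 0, 0.603, 0]}}

```text
time_s: 40.13
tool_pos: [0.4493, 0.2116, 0.0368]
eef_rot: [3.142, -0.0, 1.55]
contact_force: [-0.0, -0.0, -1.9]
finger_gap: 0.0548
finger_force: 74.9
```

Request:
{"fn": "jog_arm", "kwargs": {"deltas": [0, 0, 0.003, 0, 0, 0, 0.006, 0, 0, 0, 0.008, 0, 0, 0, 0.008, 0, 0, 0, 0.008, 0]}}

```text
time_s: 40.55
tool_pos: [0.4494, 0.2116, 0.0357]
eef_rot: [3.141, -0.001, 1.55]
contact_force: [-2.9, -0.9, 10.2]
finger_gap: 0.0551
finger_force: 76.2
```

Request:
{"fn": "jog_arm", "kwargs": {"deltas": [0, 0, 0, 0, 0, 0, 0, 0, 0, 0, 0, 0, 0, 0, 0, 0, 0, 0, 0, 0, 0, 0, 0, 0, 0, 0, 0, 0, 0, 0, -0.06, 0, 0, 0, -0.14, 0, 0, 0, -0.24, 0, 0, 0, -0.36, 0, 0, 0, -0.5, 0, 0, 0, -0.6, 0, 0, 0, -0.75, 0, 0, 0, -0.75, 0, 0, 0, -0.75, 0, 0, 0, -0.75, 0], "claw": 1}}

```text
time_s: 41.97
tool_pos: [0.4489, 0.2115, 0.2219]
eef_rot: [-3.141, -0.0, 1.55]
contact_force: [-0.3, -0.5, 0.8]
finger_gap: 0.0854
finger_force: 0.0
```

```bash
python3 look.py .449 .213 .069 w7; python3 look.py .451 .341 .085; python3 - <<'E'
from h import *
p=capture("scene"); save(p,"s7"); a=p["pixels"][...,::-1]; b=cv2.imread("pics/w7.png")
cv2.imwrite("pics/c7.png",np.hstack([cv2.resize(a,(400,300)),cv2.resize(b,(400,300))]))
W=cloud(p).reshape(-1,3); q=W[np.hypot(W[:,0]-.474,W[:,1]+.024)<.03]; print("pad z",np.median(q[:,2])); print(get_state()["contact_force"])
E
```

```text
wrist 2169 [0.4499 0.2148 0.0684] rect mid [0.45   0.2144 0.0682] [0.0519 0.0522 0.0036]
top 302 [0.4486 0.2123 0.0683] rect mid [0.4487 0.2118 0.0682] [0.0508 0.0513 0.0095]
scene 72 [0.4411 0.2021 0.0689] rect mid [0.444  0.2067 0.0682] [0.0437 0.0429 0.0092]
wrist 2803 [0.4122 0.3404 0.0844] rect mid [0.4132 0.34   0.0842] [0.0419 0.0519 0.004 ]
top 26 [0.3993 0.3223 0.084 ] rect mid [0.3992 0.3213 0.0843] [0.0133 0.0207 0.0067]
scene 57 [0.4047 0.3371 0.0841] rect mid [0.4051 0.3372 0.085 ] [0.0218 0.0492 0.0108]
pad z 0.04588727879068934
[ 0.63788548 -0.51674047 -0.00150668]
```

View pics/c7.png

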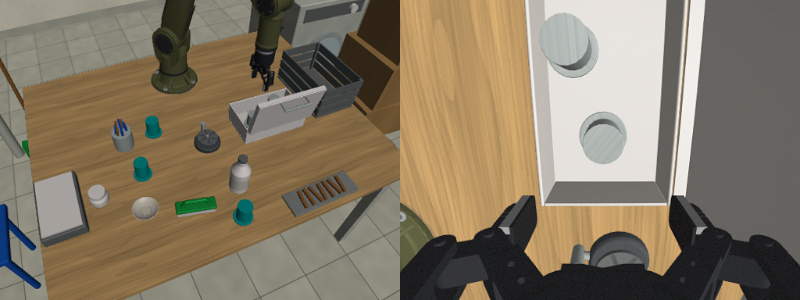

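The right crop shows both cups standing in the box. The mid one has been knocked a few centimetres towards the front wall, so I check that it is level and where it stands.

```bash
python3 - <<'E'
from h import *
for n in ("wrist","top"):
    p=capture(n); W=cloud(p).reshape(-1,3)
    q=W[(W[:,0]>.375)&(W[:,0]<.535)&(W[:,1]>.28)&(W[:,1]<.415)&(W[:,2]>.07)&(W[:,2]<.1)]
    if len(q)<20: print(n,len(q)); continue
    c=q.mean(0); v=np.linalg.svd(q-c,full_matrices=False)[2][2]; print(n,len(q),c.round(4),np.ptp(q,axis=0).round(3),"tilt",np.arccos(abs(v[2])).round(3))
E
```

```text
wrist 3450 [0.4083 0.34   0.0842] [0.056 0.055 0.017] tilt 0.026
top 63 [0.3941 0.3222 0.0826] [0.026 0.023 0.021] tilt 0.905
```

The mid cup is upright on the floor, about 46 mm from the box centre and within limits. The lid is open, the pad is up and the arm is clear, so I hand in.

```bash
python3 -c "
from workcell import *; print(finish_job())"
```

```text
the job is handed in; nothing more can be done
None
```

The job is handed in: the lid is open on its stop, `cup_mid` and then `cup_short` were each rinsed for about 5 s, and both stand mouth down in the drying box; `cup_tall` was not there, and no verdict was returned.

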